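# Hold the bisque vase over the banding wheel

## Task

Take the narrow-necked clay vase out of the wooden crate and hold it level, upright and still in the air above the middle of the banding wheel, its foot about 5 cm above the wheel head, so that I can look over its foot. Keep it upright all the way, do not let it touch the wheel, leave the other two pots standing in the crate and the mug and the glaze cup where they are. Finish while still holding the vase up: do not put it down or let go.

Things in the scene. Friction and masses are not known exactly. Their poses are not given: they have to be found in the camera images.
- vase: Loose unglazed terracotta vase, solid, 134 mm tall and about 0.25 kg, standing upright in the crate among the other pots; the tallest and only narrow-necked one. Round: foot 48 mm across, belly 68 mm across at 42 mm up, then tapering to a straight cylindrical neck 28 mm across from 88 mm up to the flat top at 134 mm. Origin at the centre of its underside, z up along its axis.
- vase_neck (a point): The grip point on the vase's axis inside its straight neck, 112 mm above the vase's underside (22 mm below its top). It moves with the vase.
- beaker: Loose unglazed terracotta beaker, open at the top, 68 mm across and 66 mm tall, standing in the crate. To be left standing there. Origin at the centre of its underside.
- bowl: Loose unglazed terracotta bowl, 84 mm across and 42 mm tall, standing in the crate. To be left standing there. Origin at the centre of its underside.
- crate: Fixed open wooden crate, outside 200 mm (its x) by 340 mm (its y) by 60 mm high, walls and floor 8 mm thick (pots stand 8 mm above the table). The three pots stand in a row along its y, about 100 mm apart, in any order. Origin at the centre of its underside.
- wheel: Fixed banding wheel (potter's hand turntable, does not turn here): dark cast base 170 mm across, column, and a flat round metal head 200 mm across whose top is 110 mm above the table. Crate and wheel may change sides. Origin at the centre of its underside.
- wheel_top (a point): Centre of the top face of the banding wheel's head, 110 mm above the table.
- mug: Loose white mug, 80 mm across and 95 mm tall, with a handle; stands beyond the work and stays there. Origin at the centre of its underside.
- glaze_cup: Loose small white glaze cup (bowl shape, empty), 80 mm across and 50 mm tall; stands beyond the work and stays there. Origin at the centre of its underside.

How it is judged:
By the outcome, as a careful person would: the job done as asked, in the order asked, and still so for the second after the job is handed in, while the arm keeps its last pose, push and grip.
It also fails if it takes over 40 s, if anything falls off the work surface, if the arm or the gripper's body presses on something with over 40 N, if the wrist force passes 120 N, or if a joint passes its speed limit or range.

## Robot

A 6-joint arm with a two-finger parallel gripper is mounted at the origin on the work surface. World frame = base frame: x ahead of the robot, y to its left, z up, the work surface at z = 0. Lengths are in m, angles in rad, forces in N, time in s.
With the tool pointing down it reaches from about 0.375 to 0.925 m from the base axis. Payload 5.7 kg.
Tool frame: the origin (TCP) lies at the very end of the fingers, on their centre line; the grasp point (between the pads) lies ctrl.grip_point_offset behind it (ctrl.grip_point_offset is the distance from the TCP to the grasp point, in m); z points along the fingers, y is the direction in which the jaws open and shut (so a half turn about z gives the same grasp; the last joint's range is limited). The gripper opens to 88 mm and grips with 3 to 60 N. Pads are 20 mm wide; open, the fingers measure 115 mm over their backs; the gripper's body (75 mm by 178 mm) begins 61 mm behind the grasp point.
Start: joints at [1.067, 0.359, 1.51, -0, 1.272, -0.115], TCP at [0.227, 0.555, 0.223] pointing down, gripper open.
Joint ranges: [-2.97, 2.97], [-1.01, 2.36], [0.21, 2.38], [-0.96, 4.11], [0.2, 2.71], [-2.98, 2.98]. Speed limits (rad/s): [2.39, 2.39, 3.14, 3.14, 3.14, 3.14].

## Interface

Orientations are given as a unit quaternion [x, y, z, w].
In Python, from workcell import ctrl gives the robot as it stands.
- The arm moves only by the tool move_arm, never from a script. Its argument "rows" is a list of rows, each a list of 2 entries, a list of its own where there are three numbers: the shift along the tool's x, y, z in cm, then the turn about the tool's z in degrees. In form: [[[x, y, z], yaw], ...]. A call has exactly 8 rows; each row shifts and turns the commanded pose from where the row before left it, along the tool's axes as they then stand; what a row does not reach is not made up. A row lasts 1/12 s, in which the tool goes at most 41.7 mm and 7.16 degrees, less where a joint would pass 70% of its speed; a pose out of reach is approached as far as the arm can. A call is refused whole if a number of a shift passes 4.17 or a number of a turn 7.16, either way. A call with a gripper value outside its range is refused whole. "claw" is the gripper command: -1 is shut, 1 is fully open, values between are in proportion, set as the call begins (left out, the last holds). The fingers move at their own pace and stop on an object; "force" is the grip in N (left out, the last holds). Time passes only in rows, so rows that do not move let the fingers close, or fill a call up. It gives the time, the measured TCP pose, the force and the opening at its end, in the units of the state.
- ctrl.state(): the state, without advancing time (a new reading comes with each control period).
- ctrl.grab_frame(name): name is "scene" or "top" or "wrist"; returns a dict with "frame" (480x640x3 uint8, blue, green, red), "fx", "fy", "cx", "cy" (pixels), "camera_from_world" (4x4, takes a point from world to camera coordinates); the wrist camera has in their place "tool_from_camera" (4x4, takes a point from camera to tool coordinates, whose origin is the TCP and whose axes are the flange's). Camera axes: x right, y up, looking along -z (the intrinsics and any distortion apply to the point x, -y, -z); pixel columns grow to the right and rows downward; lengths in m; the calibration is good to about 2 mm. A picture is of the moment at which its call begins: read the wrist's pose just before it. There is no depth.
- ctrl.job_done(): hands the job in, once; it reports no verdict.
The state is a dict: "time_s": time; "joints": joint angles; "qd": joint speeds; "tau": joint torques, N m; "tcp_pos": TCP position; "ee_rot": TCP orientation; "force": force on the tool from outside, world axes, zero at the start; "ft_torque": the same for the moment, N m; "opening": opening from 0.0 (shut) to 1.0 (fully open).
Only numpy, scipy, OpenCV 4.12 (cv2) and the standard library are available. Lean on these libraries where they do the work, as an engineer would, in place of code of your own. Each camera call takes 0.05 s, during which the arm holds its last target. There are 200 camera calls.

## Working session

There is one attempt and no reset: what is moved stays moved. The work goes in short steps, Python scripts to look and compute and a tool call to move; the robot and the scene stay as the last step left them, time stands still between calls to the robot, and variables do not carry over. Pictures are saved under pics/ and viewed, on a budget of 10 in all, crops included, one or two more only if the job needs it, and the job is handed in when it is done.

Besides the shell and the picture viewer there is one more tool, called after "Call:" by a JSON object that holds its "name" and its "arguments", one argument or row to a line. move_arm: Moves the arm, as the interface text tells. Its arguments: {"type":"object","properties":{"rows":{"type":"array","items":{"type":"array"}},"claw":{"type":"number"},"force":{"type":"number"}},"required":["rows"]}

```bash
ls; mkdir -p pics; python3 - <<'E'
from workcell import ctrl
import cv2
print(ctrl.state(), ctrl.grip_point_offset)
for n in("scene","top"):
    g=ctrl.grab_frame(n); cv2.imwrite(f"pics/{n}0.png",g["frame"]); print({k:v for k,v in g.items() if k!="frame"})
E
```

```text
pics
{'time_s': 0.0, 'joints': array([ 1.06687389e+00,  3.59496951e-01,  1.51143172e+00, -2.80119978e-05,
        1.27252847e+00, -1.15111606e-01]), 'qd': array([-0.0012833 , -0.0004266 ,  0.00048649, -0.0007121 , -0.00121279,
       -0.00154888]), 'tau': array([ 8.84181482e-04, -5.15378165e+01, -2.70723832e+01,  6.74523041e-02,
        3.51129030e-02, -1.44344476e-04]), 'tcp_pos': array([0.22713288, 0.55458458, 0.22181469]), 'ee_rot': array([ 1.93179051e-01,  9.81163078e-01, -8.92022999e-04, -2.71213079e-04]), 'force': array([-0.72419241, -0.44359975, -0.58616172]), 'ft_torque': array([ 0.01175354, -0.02432761, -0.03390136]), 'opening': 0.9984418547795918} 0.0187
{'fx': 556.5704099272228, 'fy': 556.5704099272228, 'cx': 312.6486793614518, 'cy': 235.049177977724, 'camera_from_world': array([[ 0.40099575,  0.91606978, -0.00430817, -0.26403267],
       [-0.55197329,  0.24536593,  0.79694482,  0.27427924],
       [ 0.73111415, -0.31719349,  0.60403675, -1.51681829],
       [ 0.        ,  0.        ,  0.        ,  1.        ]])}
{'fx': 503.4638594770868, 'fy': 503.4638594770868, 'cx': 322.83429818353267, 'cy': 240.48918625928815, 'camera_from_world': array([[-0.02898975, -0.99950291,  0.01239058,  0.00197138],
       [ 0.99370747, -0.02747557,  0.10858436, -0.64812412],
       [-0.10818995,  0.01546044,  0.99401002, -1.07882434],
       [ 0.        ,  0.        ,  0.        ,  1.        ]])}
```

View pics/top0.png

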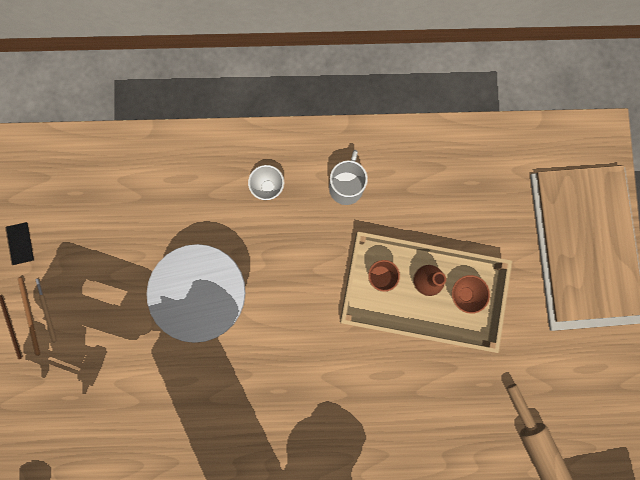

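View pics/scene0.png

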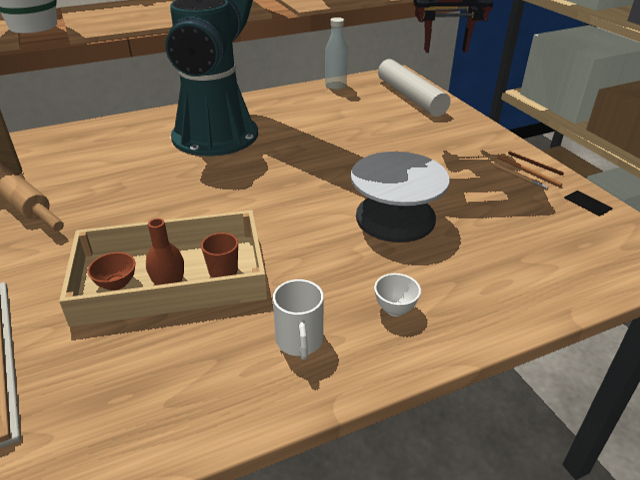

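The top view shows the wheel head at about (196,293), the beaker at (383,276), the vase with its neck mouth at about (438,279), and the bowl at (470,294). The scene view shows the vase's neck top at about (156,222). Next I'll turn these into world positions.

```bash
cat > h.py <<'E'
import numpy as np, cv2
from workcell import ctrl
def ray(g,u,v):
    T=g["camera_from_world"]; d=np.array([(u-g["cx"])/g["fx"],-(v-g["cy"])/g["fy"],-1.])
    R=T[:3,:3]; return -R.T@T[:3,3], R.T@d
def onz(g,u,v,z):
    o,d=ray(g,u,v); return o+d*(z-o[2])/d[2]
def two(a,b):
    (o,d),(p,e)=a,b; s=np.linalg.lstsq(np.c_[d,-e],p-o,rcond=None)[0]
    A,B=o+s[0]*d,p+s[1]*e; return (A+B)/2,np.linalg.norm(A-B)
E
python3 - <<'E'
from h import *
t=ctrl.grab_frame("top"); s=ctrl.grab_frame("scene")
hsv=cv2.cvtColor(t["frame"],cv2.COLOR_BGR2HSV)
m=((hsv[...,1]<40)&(hsv[...,2]>70)).astype(np.uint8)*255
m[:,:130]=0;m[:,260:]=0;m[:230]=0;m[360:]=0
c=max(cv2.findContours(m,0,1)[0],key=cv2.contourArea); c=cv2.convexHull(c)
e=cv2.fitEllipse(c); print("wheel",e,onz(t,*e[0],.110), "rim",onz(t,e[0][0]+e[1][0]/2,e[0][1],.11))
hs=cv2.cvtColor(s["frame"],cv2.COLOR_BGR2HSV)
for g,h,(x0,x1,y0,y1) in((t,hsv,(350,505,240,330)),(s,hs,(75,260,205,300))):
    r=((h[...,0]<9)|(h[...,0]>172))&(h[...,1]>110); r=r.astype(np.uint8)*255
    k=np.zeros_like(r);k[y0:y1,x0:x1]=r[y0:y1,x0:x1]
    for c in cv2.findContours(k,0,1)[0]:
        if cv2.contourArea(c)>150: print(cv2.boundingRect(c),cv2.contourArea(c),c[c[:,0,1].argmin()][0])
print(two(ray(t,438,279),ray(s,156,222)), onz(t,438,279,.142),onz(s,156,222,.142))
a=cv2.resize(t["frame"][255:305,400:460],(720,600),interpolation=cv2.INTER_NEAREST)
b=cv2.resize(s["frame"][210:290,140:190],(375,600),interpolation=cv2.INTER_NEAREST)
cv2.imwrite("pics/z.png",cv2.resize(np.hstack([a,b]),(800,438)))
E
```

```text
wheel ((195.4799041748047, 292.9098205566406), (96.63835144042969, 99.53298950195312), 49.76491165161133) [0.53973342 0.24685295 0.11      ] rim [0.53689545 0.14879363 0.11      ]
(414, 267, 32, 29) 302.0 [423 267]
(369, 260, 30, 31) 238.0 [383 260]
(88, 253, 47, 37) 1243.0 [111 253]
(201, 233, 37, 44) 1225.0 [221 233]
(147, 219, 37, 66) 1548.0 [154 219]
(array([ 0.55263745, -0.24320385,  0.14128454]), np.float64(0.003156622022502781)) [ 0.55296473 -0.24144825  0.142     ] [ 0.55281406 -0.24474104  0.142     ]
```

View pics/z.png

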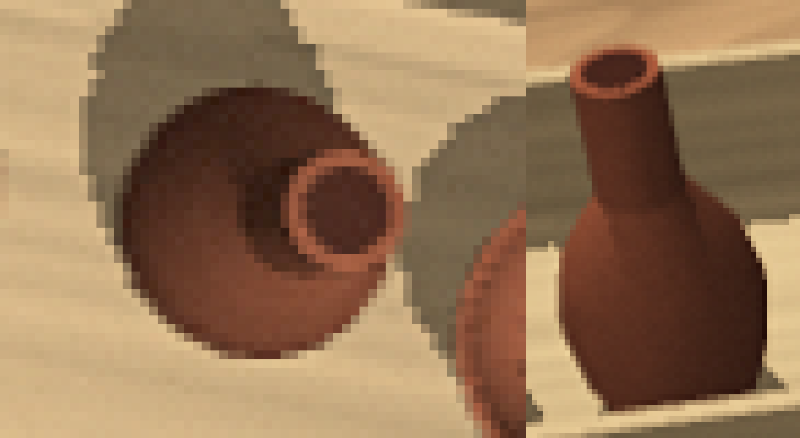

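The zoom puts the mouth centre at about (439.0,278.5) in the top view and (156.1,222.5) in the scene view. The two views agree to about 3 mm at z≈0.142, as expected. That gives the vase at (0.553, -0.244) and the wheel at (0.540, 0.247) with a rim radius of about 98 mm. In tool axes the approach is about x -60.5, y -61.5 cm.

Call:
{"name": "move_arm", "arguments": {
  "rows": [
    [[-1,-1,0],0],
    [[-2,-2,0],0],
    [[-2.5,-2.5,0],0],
    [[-2.5,-2.5,0],0],
    [[-2.5,-2.5,0],0],
    [[-2.5,-2.5,0],0],
    [[-2.5,-2.5,0],0],
    [[-2.5,-2.5,0],0]
  ],
  "claw": 1
}}

```text
time_s: 0.87
tcp_pos: [0.3258, 0.3178, 0.2226]
ee_rot: [0.193, 0.981, -0.0, 0.0]
force: [1.1, 0.6, 0.1]
opening: 0.997
```

Call:
{"name": "move_arm", "arguments": {
  "rows": [
    [[-2.5,-2.5,0],0],
    [[-2.5,-2.5,0],0],
    [[-2.5,-2.5,0],0],
    [[-2.5,-2.5,0],0],
    [[-2.5,-2.5,0],0],
    [[-2.5,-2.5,0],0],
    [[-2.5,-2.5,0],0],
    [[-2.5,-2.5,0],0]
  ]
}}

```text
time_s: 1.53
tcp_pos: [0.4346, 0.0571, 0.2227]
ee_rot: [0.193, 0.981, -0.0, 0.0]
force: [0.5, 0.4, 0.2]
opening: 0.999
```

Call:
{"name": "move_arm", "arguments": {
  "rows": [
    [[-2.5,-2.5,0],0],
    [[-2.5,-2.5,0],0],
    [[-2.5,-2.5,0],0],
    [[-2.5,-2.5,0],0],
    [[-2,-2,0],0],
    [[-1,-1,0],0],
    [[0,0,0],0],
    [[0,0,0],0]
  ]
}}

```text
time_s: 2.2
tcp_pos: [0.5051, -0.11, 0.2224]
ee_rot: [0.194, 0.981, 0.0, -0.001]
force: [0.3, 0.3, -0.2]
opening: 1.001
```

Call:
{"name": "move_arm", "arguments": {
  "rows": [
    [[-1,-1,0],0],
    [[-2,-2,0],0],
    [[-2.5,-2.5,0],0],
    [[-2,-2.5,0],0],
    [[-1.5,-1.8,0],0],
    [[-0.5,-0.8,0],0],
    [[0,0,0],0],
    [[0,0,0],0]
  ]
}}

```text
time_s: 2.87
tcp_pos: [0.5531, -0.2429, 0.2224]
ee_rot: [0.193, 0.981, 0.001, -0.001]
force: [0.0, -0.0, 0.1]
opening: 1.002
```

```bash
python3 - <<'E'
from h import *
from scipy.spatial.transform import Rotation as Ro
st=ctrl.state(); g=ctrl.grab_frame("wrist"); cv2.imwrite("pics/w1.png",g["frame"])
T=np.eye(4);T[:3,:3]=Ro.from_quat(st["ee_rot"]).as_matrix();T[:3,3]=st["tcp_pos"]
g["camera_from_world"]=np.linalg.inv(T@g["tool_from_camera"])
import pickle; pickle.dump((st,g),open("w1.pkl","wb"))
C=g["camera_from_world"]
for z in(.142,.096):
    p=C@[.553,-.244,z,1]; print("expected px",g["cx"]+g["fx"]*p[0]/-p[2],g["cy"]-g["fy"]*p[1]/-p[2])
print(st["tcp_pos"],st["ee_rot"])
E
```

```text
expected px 311.841165948318 250.61127283438577
expected px 312.1010809088643 233.14965884512276
[ 0.55311841 -0.24289987  0.22236813] [ 1.93084822e-01  9.81181706e-01  5.01526820e-04 -6.78072374e-04]
```

View pics/w1.png

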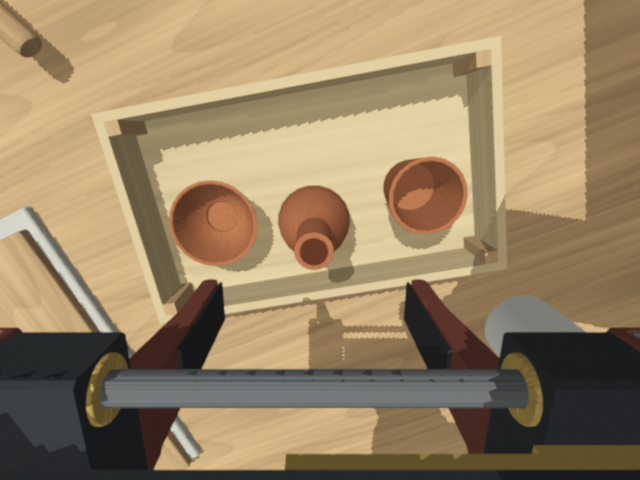

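The wrist view shows the mouth at (314,251) against the expected (312,251), so the position is good to about 1 mm. The bowl and beaker are well clear. I'll go down 12 cm and then close.

Call:
{"name": "move_arm", "arguments": {
  "rows": [
    [[0,0,1.5],0],
    [[0,0,2.5],0],
    [[0,0,2.5],0],
    [[0,0,2.5],0],
    [[0,0,1.5],0],
    [[0,0,1],0],
    [[0,0,0.5],0],
    [[0,0,0],0]
  ]
}}

```text
time_s: 3.58
tcp_pos: [0.5532, -0.2429, 0.1021]
ee_rot: [0.193, 0.981, 0.0, -0.001]
force: [-0.2, -0.4, -0.8]
opening: 1.003
```

Call:
{"name": "move_arm", "arguments": {
  "rows": [
    [[0,0,0],0],
    [[0,0,0],0],
    [[0,0,0],0],
    [[0,0,0],0],
    [[0,0,0],0],
    [[0,0,0],0],
    [[0,0,0],0],
    [[0,0,0],0]
  ],
  "claw": -1,
  "force": 25
}}

```text
time_s: 4.25
tcp_pos: [0.5538, -0.2443, 0.1027]
ee_rot: [0.193, 0.981, -0.0, 0.0]
force: [-0.7, -0.3, -0.8]
opening: 0.434
```

Call:
{"name": "move_arm", "arguments": {
  "rows": [
    [[0,0,0],0],
    [[0,0,0],0],
    [[0,0,0],0],
    [[0,0,0],0],
    [[0,0,0],0],
    [[0,0,0],0],
    [[0,0,0],0],
    [[0,0,0],0]
  ]
}}

```text
time_s: 4.92
tcp_pos: [0.5537, -0.2442, 0.1026]
ee_rot: [0.193, 0.981, -0.0, -0.0]
force: [0.1, -0.3, -0.4]
opening: 0.305
```

Call:
{"name": "move_arm", "arguments": {
  "rows": [
    [[0,0,-0.3],0],
    [[0,0,-0.8],0],
    [[0,0,-1.3],0],
    [[0,0,-1.6],0],
    [[0,0,-1.6],0],
    [[0,0,-1.3],0],
    [[0,0,-0.8],0],
    [[0,0,-0.3],0]
  ]
}}

```text
time_s: 5.58
tcp_pos: [0.5546, -0.2446, 0.1846]
ee_rot: [0.193, 0.981, -0.001, 0.001]
force: [0.7, 0.1, -2.5]
opening: 0.31
```

Call:
{"name": "move_arm", "arguments": {
  "rows": [
    [[0,0,-0.3],0],
    [[0,0,-0.8],0],
    [[0,0,-1.3],0],
    [[0,0,-1.6],0],
    [[0,0,-1.6],0],
    [[0,0,-1.3],0],
    [[0,0,-0.8],0],
    [[0,0,-0.3],0]
  ]
}}

```text
time_s: 6.25
tcp_pos: [0.5542, -0.2444, 0.2638]
ee_rot: [0.193, 0.981, -0.0, 0.001]
force: [0.0, -0.7, -1.8]
opening: 0.307
```

```bash
python3 - <<'E'
from h import *
s=ctrl.grab_frame("scene"); cv2.imwrite("pics/s2.png",s["frame"]); st=ctrl.state(); print(st["tcp_pos"],st["force"],st["opening"])
E
```

```text
[ 0.55412771 -0.24437081  0.26359356] [ 0.85589416  0.92210097 -2.39126173] 0.3089849924693528
```

View pics/s2.png

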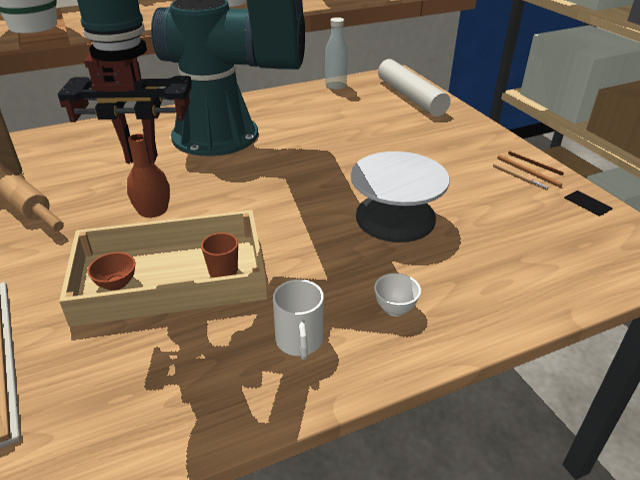

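Vase hangs upright at (148,180), clear of the crate. The bowl and beaker are still standing. Now I'll carry it over: x +19.9, y +44.9 cm.

Call:
{"name": "move_arm", "arguments": {
  "rows": [
    [[0.1,0.2,0],0],
    [[0.3,0.7,0],0],
    [[0.5,1.2,0],0],
    [[0.7,1.7,0],0],
    [[0.9,2.1,0],0],
    [[1.05,2.4,0],0],
    [[1.05,2.4,0],0],
    [[1.05,2.4,0],0]
  ]
}}

```text
time_s: 6.97
tcp_pos: [0.5502, -0.099, 0.2619]
ee_rot: [0.193, 0.981, 0.0, -0.001]
force: [-0.6, 0.5, -1.6]
opening: 0.31
```

Call:
{"name": "move_arm", "arguments": {
  "rows": [
    [[1.05,2.4,0],0],
    [[1.05,2.4,0],0],
    [[1.05,2.4,0],0],
    [[1.05,2.4,0],0],
    [[1.05,2.4,0],0],
    [[1.05,2.4,0],0],
    [[1.05,2.4,0],0],
    [[1.05,2.4,0],0]
  ]
}}

```text
time_s: 7.63
tcp_pos: [0.5447, 0.1103, 0.2619]
ee_rot: [0.193, 0.981, -0.0, -0.001]
force: [0.3, -0.7, -1.3]
opening: 0.302
```

Call:
{"name": "move_arm", "arguments": {
  "rows": [
    [[1.05,2.4,0],0],
    [[1.05,2.4,0],0],
    [[1.0,2.2,0],0],
    [[0.9,1.9,0],0],
    [[0.7,1.5,0],0],
    [[0.5,1.1,0],0],
    [[0.4,0.7,0],0],
    [[0.2,0.3,0],0]
  ]
}}

```text
time_s: 8.3
tcp_pos: [0.5391, 0.2469, 0.2622]
ee_rot: [0.193, 0.981, -0.0, -0.0]
force: [0.1, 0.8, -2.5]
opening: 0.307
```

Call:
{"name": "move_arm", "arguments": {
  "rows": [
    [[0,0,0],0],
    [[0,0,0.1],0],
    [[0,0,0.3],0],
    [[0,0,0.3],0],
    [[0,0,0.2],0],
    [[0,0,0],0],
    [[0,0,0],0],
    [[0,0,0],0]
  ]
}}

```text
time_s: 8.97
tcp_pos: [0.54, 0.2454, 0.2536]
ee_rot: [0.193, 0.981, -0.0, -0.0]
force: [-1.4, -0.2, -2.3]
opening: 0.31
```

```bash
python3 - <<'E'
from h import *
st=ctrl.state(); print(st["tcp_pos"],st["ee_rot"],st["force"],st["opening"])
s=ctrl.grab_frame("scene"); t=ctrl.grab_frame("top")
cv2.imwrite("pics/s3.png",s["frame"]); cv2.imwrite("pics/t3.png",t["frame"])
C=s["camera_from_world"]
for z in (.16,.294):
    p=C@[.54,.247,z,1]; print("expected scene px",s["cx"]+s["fx"]*p[0]/-p[2],s["cy"]-s["fy"]*p[1]/-p[2])
h=cv2.cvtColor(s["frame"],cv2.COLOR_BGR2HSV); r=(((h[...,0]<9)|(h[...,0]>172))&(h[...,1]>110)).astype(np.uint8)*255
for c in cv2.findContours(r,0,1)[0]:
    if cv2.contourArea(c)>300: print(cv2.boundingRect(c),cv2.contourArea(c))
E
```

```text
[0.53999412 0.24544298 0.25364111] [ 1.93330233e-01  9.81133740e-01 -5.78834360e-05 -3.31554370e-05] [-1.38769779 -0.19113949 -2.27790962] 0.31034261909946104
expected scene px 402.45138464467794 152.1825624482384
expected scene px 409.2440787160409 87.51175447918328
(88, 253, 47, 37) 1246.5
(201, 233, 37, 44) 1218.5
(387, 71, 33, 88) 1748.5
(388, 10, 40, 38) 988.5
```

View pics/s3.png

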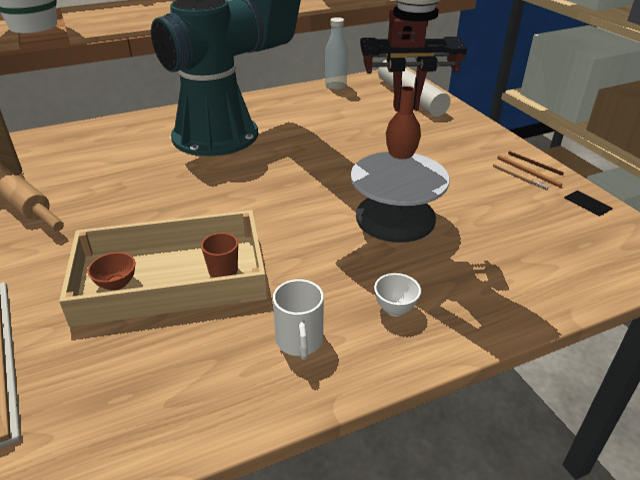

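View pics/t3.png

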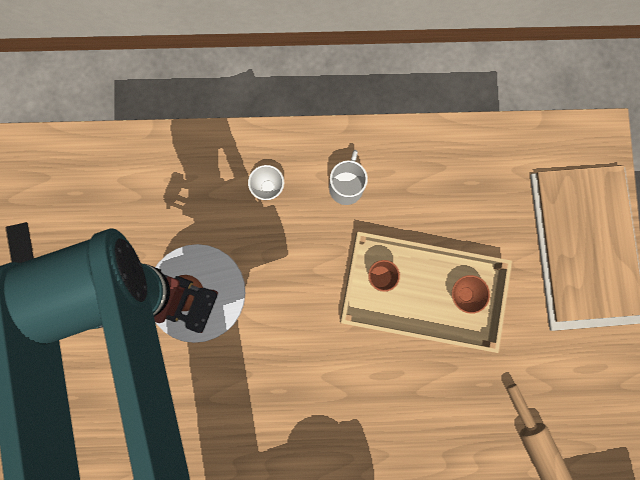

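The scene view shows the vase upright over the wheel. Its neck top is at about (407,87) and its lowest foot pixel at row 158; for a 50 mm gap I expected about (409,88) and 159. In the top view the other pots, the mug and the cup are where they were. I'll let it settle and hand in.

Call:
{"name": "move_arm", "arguments": {
  "rows": [
    [[0,0,0],0],
    [[0,0,0],0],
    [[0,0,0],0],
    [[0,0,0],0],
    [[0,0,0],0],
    [[0,0,0],0],
    [[0,0,0],0],
    [[0,0,0],0]
  ]
}}

```text
time_s: 9.73
tcp_pos: [0.5399, 0.2456, 0.2536]
ee_rot: [0.193, 0.981, -0.0, -0.0]
force: [-0.4, 0.1, -1.7]
opening: 0.309
```

```bash
python3 -c "
from workcell import ctrl
s=ctrl.state();print(s['tcp_pos'],s['qd'],s['opening']);print(ctrl.job_done())"
```

```text
[0.53990874 0.2456278  0.25363568] [-0.00033384  0.00012662 -0.00050119 -0.00038452  0.00028695 -0.00095815] 0.3089522526683409
the job is handed in; nothing more can be done
None
```

The vase is out of the crate and held upright and still above the middle of the banding wheel, its foot about 5 cm above the wheel head. I gripped it by the neck at 25 N, lifted it straight up, carried it level to the wheel and handed the job in at 9.7 s, still holding it.

- **Position:** the last reading put the tool at (0.540, 0.246, 0.254) m, within about 2 mm of the measured wheel centre (0.540, 0.247). The foot works out at about 0.159 m, a gap of about 49 mm above the wheel head.
- **Hold:** the arm was still, and the grip opening was steady at 0.309, about 27 mm on a 28 mm neck. The scene picture showed the vase upright and about where it should be, within a couple of pixels.
- **Everything else:** the pictures showed the beaker and bowl still standing in the crate, and the mug and glaze cup where they were.
- **Disagreement:** the only one was about 3 mm between the two camera views when I first located the vase. The wrist camera put it within about 1 mm before I gripped it.

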